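Fetch a drill chuck from under the wire rack with the reacher

ROBOT

A 6-joint arm with a two-finger parallel gripper is mounted at the origin on the work surface. World frame = base frame: x ahead of the robot, y to its left, z up, the work surface at z = 0. Lengths are in mm, angles in rad, forces in N, time in s.
With the tool pointing down it reaches from about 400 to 925 mm from the base axis. Payload 12.5 kg.
Tool frame: the origin (TCP) lies at the very end of the fingers, on their centre line; the grasp point (between the pads) lies 19 mm behind it (env.grasp_offset is the distance from the TCP to the grasp point, in mm); z points along the fingers, y is the direction in which the jaws open and shut (so a half turn about z gives the same grasp; the last joint's range is limited). The gripper opens to 95 mm and grips with 3 to 60 N. Pads are 20 mm wide; open, the fingers measure 119 mm over their backs; the gripper's body (75 mm by 180 mm) begins 59 mm behind the grasp point.
Start: joints at [1.063, 0.491, 1.559, -0, 1.092, -0.106], TCP at [244.408, 575.249, 214.661] pointing down, gripper open.
Joint ranges: [-3.1, 3.1], [-0.84, 2.19], [0.05, 2.79], [-1.13, 4.28], [0.06, 2.93], [-2.69, 2.69]. Speed limits (rad/s): [2.22, 2.22, 2.79, 3.14, 3.14, 3.14].

INTERFACE

Orientations are given as [roll, pitch, yaw] about the fixed x, y, z axes, in that order (R = Rz(yaw) Ry(pitch) Rx(roll)).
In Python, from cell import env gives the robot as it stands. The module is installed in compiled form; this text tells all that it offers.
- The arm moves only by the shell command python3 -m pendant 'ROWS'. ROWS is JSON, one flat list of numbers, 5 for each row, row after row: the shift along the tool's x, y, z as a fraction of full scale, then the turn about the tool's z as a fraction of full scale, then the gripper's target within -1 to 1 (shut at 1, half-way at 0, fully open at -1). In form: [x, y, z, turn, grip, x, y, z, turn, grip, ...]. A call has 1 to 10 rows; each row shifts and turns the commanded pose from where the row before left it, along the tool's axes as they then stand; what a row does not reach is not made up. Full scale, the value 1, is 0.4 m for a shift and 180 degrees for a turn. A row lasts 1/8 s, in which the tool goes at most 62.5 mm and 10.7 degrees, less where a joint would pass 70% of its speed; a pose out of reach is approached as far as the arm can. A call with a number of a shift or a turn outside -1 to 1 is refused whole. A call with a gripper value outside its range is refused whole. The fingers move at their own pace and stop on an object; the grip force is fixed at half the most. Time passes only in rows, so rows that do not move let the fingers close. It gives the time, the measured TCP pose, the force and the opening at its end, in the units of the state.
- env.state(): the state, without advancing time (a new reading comes with each control period).
- env.read_camera(name): name is "scene" or "top" or "wrist"; returns the picture (480x640x3 uint8, red, green, blue); there is no depth.
- env.camera_model(name): a dict with "fx", "fy", "cx", "cy" (pixels), "view" (4x4, takes a point from world to camera coordinates); the wrist camera has in their place "tool_from_camera" (4x4, takes a point from camera to tool coordinates, whose origin is the TCP and whose axes are the flange's). Camera axes: x right, y down, z forward; pixel columns grow to the right and rows downward; lengths in mm; the calibration is good to about 2 mm. The wrist camera is an equidistant fisheye: a pixel r from the principal point sees the ray r / f radians off the axis. A picture is of the moment at which its call begins: read the wrist's pose just before it. camera_model takes no time and is no camera call.
- env.job_done(): hands the job in, once; it reports no verdict.
Trained networks look in the newest picture that a camera, given by its name, has taken for a name from the list of things; names that differ only in an ending like _2 or _b are one class to them, and where a whole thing is asked for, a point or a joint stands for the part that bears it (a point fixed in the world has none). Each returns a list of dicts, best first, with "confidence" (0 to 1); they miss things now and then, are a little off and sometimes report something else, mostly with a low value. They report only what shows in the picture. A call takes as long as a camera call.
- env.masks_of(thing, camera): "region" (480x640 bool, what is visible of it).
- env.landmark_of(thing, camera): "xyz" ([x, y, z] in mm, in world coordinates, good to about 4 mm: a listed point, or the origin of a listed thing).
The state is a dict: "t": time; "joints": joint angles; "qvel": joint speeds; "tau": joint torques, N m; "eef_pos": TCP position; "tcp_rot": TCP orientation; "ft_force": force on the tool from outside, world axes, zero at the start; "moment": the same for the moment, N m; "opening": opening from 0.0 (shut) to 1.0 (fully open).
Only numpy, scipy, OpenCV 4.12 (cv2) and the standard library are available. Lean on these libraries where they do the work, as an engineer would, in place of code of your own. Each camera call takes 0.05 s, during which the arm holds its last target.

TASK

The drill chuck has ended up under the low wire rack: take the reacher by its grip, slide its open jaws into the gap, squeeze the trigger just hard enough to hold the chuck without cracking the jaws, and draw it out standing up, held in the jaws, until it is at least a hand's width (80 mm) in front of the rack. Let go of the chuck there, draw the jaws clear of it so that there is a finger's breadth of free space, and leave the reacher lying flat on the bench, let go. Touch the chuck only with the reacher, do not lean on the rack, and leave everything else where it is.

Things in the scene. Friction and masses are not known exactly. Their poses are not given: they have to be found in the camera images.
- rack: low wire rack fixed to the bench: 300 mm wide (its y), 180 mm deep (its x), stock on top; underside of its wire deck 74 mm above the bench, thin posts at the corners (145 mm from the middle in y). Origin on the bench under its middle. Its own -x side, 90 mm from the origin, is the open mouth and looks about towards world -y (the robot's right); +x runs into the gap
- chuck_center (a point): centre (half-way up) of the loose drill chuck: a plain dark steel drum 36 mm across (straight-sided up to 32 mm, then tapering), 47 mm tall, 0.35 to 0.65 kg, standing upright on the bench in the gap under the rack
- chuck: the same drill chuck; origin at the centre of its underside, z up its axis
- reacher: the short hand reacher, loose, 310 mm long, about 0.35 kg, lying on the bench on its heel and a small rubber skid; it can be slid over the bench like that. Origin on the bench under the middle of its grip; x runs from handle to jaws, y across it towards the trigger, z up
- reacher_grip (a point): middle of the reacher's grip, 28 mm above the bench, half-way between the outer faces of the fixed bar (y -32 mm) and of the trigger (y +32 mm), 64 mm apart at rest, 8 to 50 mm above the bench. On each face two upright ribs 3.5 mm proud leave a flat 38 mm long (in x) for a fingertip. Heel and front block begin 40 mm behind and ahead
- trigger: black trigger plate with a push rod to the moving jaw; its origin is the reacher's origin at rest. Squeezing slides it, rod and jaw straight to the fixed bar, up to 36 mm; evenly closing fingers thereby shift the rest of the reacher to the trigger's side by half, so the jaws close evenly too. Return spring 9 N at rest, 13 N at the end; the clamping force adds to it
- reacher_jaws (a point): point midway between the two jaw pads when the trigger is at rest, fixed on the reacher 205 mm ahead of the grip's middle, 22 mm above the bench. The pads reach from 180 to 231 mm ahead of the grip's middle and 11 to 33 mm above the bench
- jaw_moving: springy jaw carried by the trigger (+y side of the reacher); origin on its root, 136 mm ahead of the grip. Pads rest about 56 mm apart, but both fingers are bent in or out (up to 6 mm), so the squeeze (8 to 33 mm) at which they meet the chuck must be felt. Then each mm more adds about 4.5 N of clamping. Under 4 N the chuck may slip; over 12 N a jaw cracks
- jaw_fixed: the other springy jaw, fixed on the bar's side (-y of the reacher), the mirror image of the first
- offcut: bystander: wooden offcut 120 x 30 x 35 mm lying under one end of the rack; origin under its centre
- tin: bystander: small metal can, 28 mm across, 50 mm tall, under the other end of the rack; origin under its centre
- jar: bystander: glass jar with screw cap, 64 mm across, 85 mm tall; origin under its centre
- tape: bystander: tape measure, 65 x 35 x 62 mm; origin under its centre
- glue: bystander: glue bottle, 60 mm across, 160 mm tall; origin under its centre
- screwdriver: bystander: screwdriver 200 mm long lying on the bench; origin under its middle
- block: bystander: wooden block 90 x 45 x 40 mm; origin under its centre
- mug: bystander: white mug, 80 mm across, 90 mm tall; origin under its centre

How it is judged (in metres and radians):
On the way, in this order (a step that is already met when the one before it is completed fails the run):
1. both jaws clamp the chuck while it is still under the rack (contact force between each of jaw_moving, jaw_fixed and chuck above 2.5 N and x of chuck_center in the frame of rack above -0.06 m), for 0.2 s.
2. the chuck, still clamped by both jaws and upright, is 80 mm clear of the rack's mouth (contact force between each of jaw_moving, jaw_fixed and chuck above 2.5 N and x of chuck_center in the frame of rack below -0.185 m and angle between chuck's own z axis and vertical below 0.2 rad), for 0.1 s.
At the end, for the whole second after the job is handed in: The chuck stands upright (0.1 rad) and still on the bench, its centre 180 to 450 mm in front of the rack's middle along the rack's depth; the reacher lies flat and still, not touching it, its nominal jaw point at least 50 mm from the chuck's axis (x of chuck_center in the frame of rack between -0.45 and -0.18 m and angle between each of chuck, reacher's own z axis and vertical below 0.1 rad and height (world z) of chuck below 0.006 m and linear speed of each of chuck, reacher below 0.02 m/s and contact force between reacher and chuck below 0.1 N and horizontal distance between reacher_jaws and chuck_center above 0.05 m and height (world z) of reacher below 0.008 m).
It fails at once if a jaw is pressed on the chuck with more than 12 N (contact force between any of jaw_moving, jaw_fixed and chuck above 12 N).
It fails at once if the robot itself touches the chuck (contact force between any of the arm, the fingers and chuck above 0.5 N).
It fails at once if the chuck is toppled (angle between chuck's own z axis and vertical above 0.5 rad).
It fails at once if something presses on the rack with more than 10 N (contact force between rack and anything else above 10 N).
It fails at once if a bystander is moved by more than 20 mm (distance of any of offcut, tin, jar, tape, glue, screwdriver, block, mug from where it was at the start of the episode above 0.02 m).
It also fails if it takes over 67 s, if anything falls off the work surface, if the arm or the gripper's body presses on something with over 40 N, if the wrist force passes 120 N, or if a joint passes its speed limit or range.

## Working session

There is one attempt and no reset: what is moved stays moved. The work goes in short steps, Python scripts to look and compute and a shell command to move; the robot and the scene stay as the last step left them, time stands still between calls to the robot, and variables do not carry over. Pictures are saved under pics/ and viewed, and the job is handed in when it is done.

```bash
ls; mkdir -p pics; python3 - <<'E'
from cell import env
import cv2
s=env.state();print(s)
for c in ["scene","top","wrist"]:
    im=env.read_camera(c);cv2.imwrite(f"pics/{c}0.png",im[:,:,::-1])
    m=env.camera_model(c);print(c,{k:(v if not hasattr(v,'shape') else v.round(3).tolist()) for k,v in m.items()})
for th in ["rack","chuck_center","chuck","reacher","reacher_grip","reacher_jaws","trigger","jaw_moving","jaw_fixed","offcut","tin","screwdriver","jar","tape","glue","block","mug"]:
    for c in ["scene","top"]:
        print(th,c,[(round(d["confidence"],2),[round(float(v)) for v in d["xyz"]]) for d in env.landmark_of(th,c)[:2]])
print(env.state()["t"])
E
```

```text
pics
{'t': 0.0, 'joints': array([ 1.06341039e+00,  4.91541239e-01,  1.55944357e+00,  1.66570375e-06,
        1.09171102e+00, -1.05584692e-01]), 'qvel': array([ 9.07933273e-05,  1.55024465e-03, -1.77203742e-05,  1.59647518e-04,
        1.32585242e-03,  1.64407558e-03]), 'tau': array([ 2.53038808e-03, -6.12629271e+01, -2.58194286e+01,  6.93621137e-02,
        4.80761065e-02, -9.82802499e-05]), 'eef_pos': array([244.27347961, 575.02179128, 214.07515984]), 'tcp_rot': array([-3.14049578e+00, -1.17731070e-04,  2.73979058e+00]), 'ft_force': array([ 0.19096562, -0.61794031,  0.38053796]), 'moment': array([-0.01091134, -0.01151624,  0.02818606]), 'opening': 0.9982468232888867}
scene {'fx': 595.5029482046556, 'fy': 595.5029482046556, 'cx': 315.9944930047234, 'cy': 244.12608960868752, 'view': [[-0.797, 0.604, -0.004, 412.108], [0.48, 0.63, -0.611, -303.876], [-0.366, -0.489, -0.792, 1512.828], [0.0, 0.0, 0.0, 1.0]]}
top {'fx': 541.6181753895056, 'fy': 541.6181753895056, 'cx': 321.4058252339448, 'cy': 241.48826759903145, 'view': [[0.013, -1.0, 0.016, 58.638], [-0.984, -0.016, -0.18, 556.158], [0
[... 1079 characters left out ...]
 -122, 20]), (0.53, [514, -132, 21])]
jaw_fixed top [(0.47, [514, -129, 19])]
offcut scene [(0.92, [670, 222, -1]), (0.61, [469, -120, 21])]
offcut top [(0.58, [669, 219, -4])]
tin scene [(0.79, [416, 257, -1])]
tin top [(0.6, [552, 249, 21])]
screwdriver scene [(0.75, [778, 94, 2])]
screwdriver top [(0.9, [775, 93, -3])]
jar scene [(0.9, [777, -49, 0])]
jar top [(0.89, [779, -44, -2])]
tape scene [(0.93, [783, -134, 0])]
tape top [(0.6, [777, -134, -4])]
glue scene [(0.69, [715, -317, -1])]
glue top [(0.57, [716, -314, -2])]
block scene [(0.57, [518, 457, -1]), (0.51, [781, -132, -2])]
block top [(0.17, [716, -316, -1])]
mug scene [(0.65, [344, 439, 1])]
mug top [(0.81, [348, 438, 0])]
1.85
```

View pics/scene0.png

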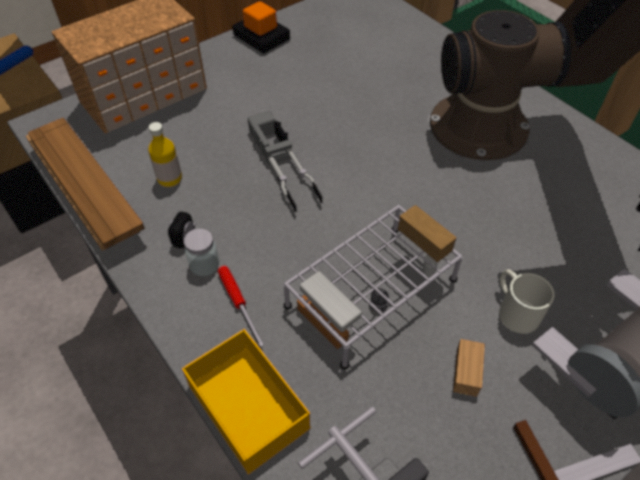

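View pics/top0.png

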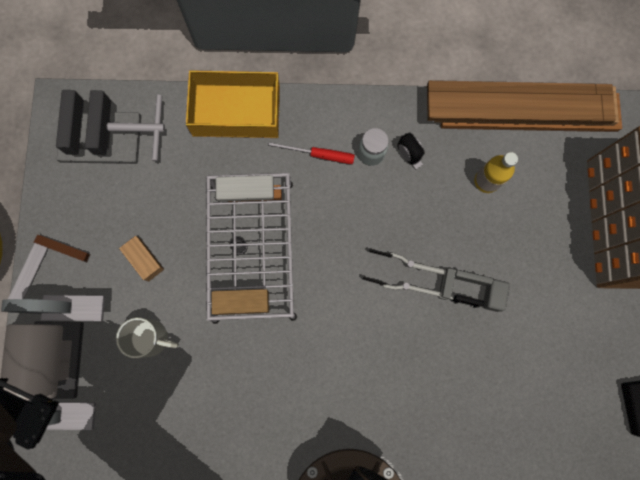

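The scene view shows the rack at about (375,285) with the chuck beneath it at (380,298), and the reacher at (285,160). In the top view the chuck is at about (238,243) and the reacher runs from (500,292) to (370,262). Next I measure the rack yaw and the reacher yaw.

```bash
cat > h.py <<'E'
from cell import env
import numpy as np, cv2
def ray(cam,u,v,z):
    m=env.camera_model(cam);V=np.array(m["view"]);R=V[:3,:3];t=V[:3,3]
    c=-R.T@t; d=R.T@np.array([(u-m["cx"])/m["fx"],(v-m["cy"])/m["fy"],1])
    return c+d*(z-c[2])/d[2]
def proj(cam,p):
    m=env.camera_model(cam);V=np.array(m["view"]);q=V[:3,:3]@np.array(p)+V[:3,3]
    return np.array([m["fx"]*q[0]/q[2]+m["cx"],m["fy"]*q[1]/q[2]+m["cy"]])
E
python3 - <<'E'
from h import *
im=cv2.imread("pics/top0.png"); cv2.imwrite("pics/top_rack.png",cv2.resize(im[160:340,190:310],None,fx=5,fy=3.3 and 5)[:600*2:1][:900])
cv2.imwrite("pics/top_rack.png",cv2.resize(im[165:335,190:310],None,fx=3.5,fy=3.5,interpolation=cv2.INTER_CUBIC))
im=cv2.imread("pics/scene0.png"); cv2.imwrite("pics/scene_rack.png",cv2.resize(im[195:375,270:480],None,fx=3.3,fy=3.3,interpolation=cv2.INTER_CUBIC))
im=cv2.imread("pics/top0.png");cv2.imwrite("pics/top_re.png",cv2.resize(im[235:315,350:520],None,fx=4.5,fy=4.5,interpolation=cv2.INTER_CUBIC))
for c in ["scene","top"]:
    env.read_camera(c)
    for th in ["rack","reacher","trigger","tin"]:
        ms=env.masks_of(th,c)
        if ms:
            r=ms[0]["region"].astype(np.uint8);pts=cv2.findNonZero(r)
            print(c,th,ms[0]["confidence"],r.sum(),cv2.boundingRect(pts),cv2.minAreaRect(pts))
E
```

```text
scene rack 0.67 6894 (283, 206, 179, 164) ((374.24383544921875, 278.71319580078125), (105.752685546875, 177.99771118164062), 51.469818115234375)
scene reacher 0.67 211 (422, 255, 15, 23) ((428.65093994140625, 266.4717102050781), (13.323974609375, 21.15352439880371), 15.945395469665527)
scene trigger 0.73 462 (274, 122, 49, 81) ((297.3382263183594, 162.3970489501953), (92.2662353515625, 10.804409980773926), 59.03623962402344)
scene tin 0.73 194 (421, 257, 15, 21) ((428.77691650390625, 268.0154113769531), (14.015923500061035, 18.35713768005371), 29.744882583618164)
top rack 0.65 5331 (207, 173, 90, 151) ((248.93020629882812, 247.65794372558594), (148.08319091796875, 88.97406768798828), 87.83074188232422)
top reacher 0.9 2330 (365, 249, 145, 62) ((436.87103271484375, 280.86865234375), (144.2310791015625, 35.380096435546875), 13.055248260498047)
top trigger 0.81 583 (364, 277, 120, 29) ((423.38092041015625, 291.0399475097656), (121.59156799316406, 9.736515998840332), 12.439562797546387)
```

View pics/top_rack.png

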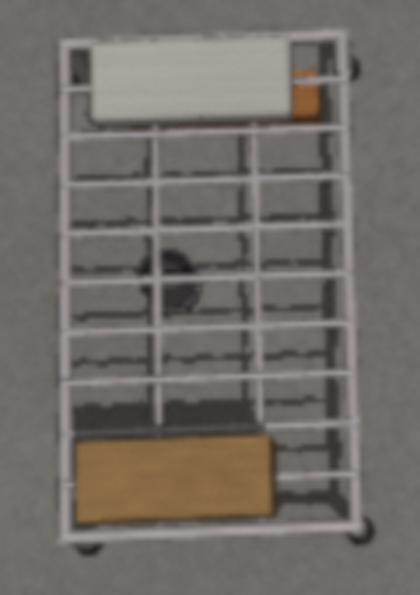

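View pics/scene_rack.png

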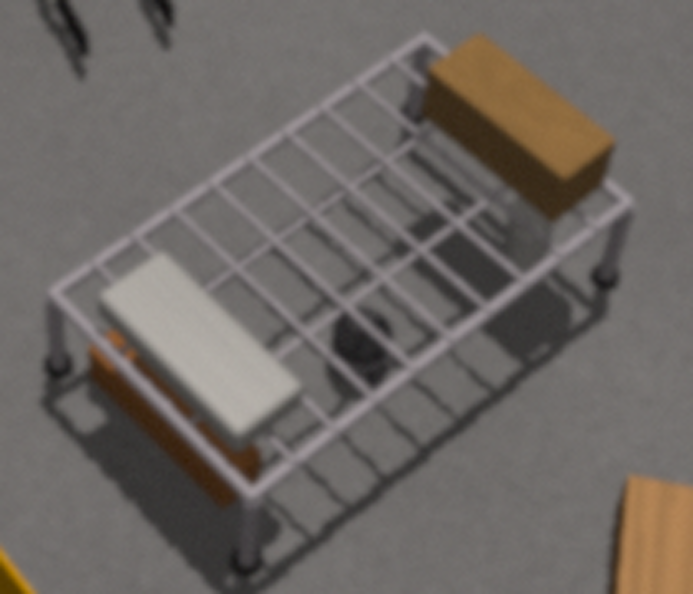

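View pics/top_re.png

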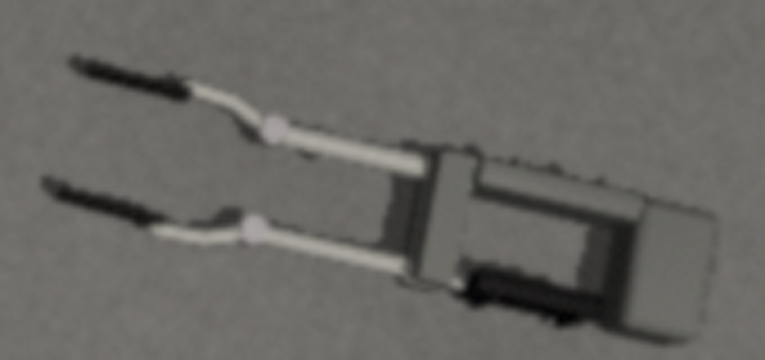

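```bash
python3 - <<'E'
from h import *
P=[ray("top",190+u/3.5,165+v/3.5,76)[:2] for u,v in [(66,42),(345,36),(355,527),(68,535)]]
for p in P: print(p.round(1))
print("top ctr",np.mean(P,0), "mouth dir",np.degrees(np.arctan2(*(P[1]-P[2])[::-1])),"back",np.degrees(np.arctan2(*(P[0]-P[3])[::-1])))
Q=[ray("scene",270+u/3.3,195+v/3.3,76)[:2] for u,v in [(250,487),(57,292),(427,38),(628,201)]]
for p in Q: print(p.round(1))
print("sc ctr",np.mean(Q,0),np.degrees(np.arctan2(*(Q[1]-Q[2])[::-1])),np.degrees(np.arctan2(*(Q[0]-Q[3])[::-1])))
R=lambda u,v,z: ray("top",350+u/4.5,235+v/4.5,z)[:2].round(1)
print("pivots",R(274,129,22),R(256,229,22))
print("fixed pad root/tip",R(188,92,33),R(75,62,33),"mov",R(155,218,33),R(45,183,33))
print("heel",R(716,215,50),R(697,338,50))
print("front block", R(450,150,50), R(425,280,50))
print("bar outer face",R(480,163,50),R(640,196,50),"trig outer",R(470,292,50),R(600,315,50))
# chuck top center
print("chuck top ray", ray("top",190+170/3.5,165+280/3.5,23), ray("scene",270+362/3.3,195+345/3.3,23))
E
```

```text
[687.3 311. ]
[694.3 140. ]
[394.6 126.8]
[387.6 294.6]
top ctr [540.97289417 218.08394221] mouth dir 2.5153115518078284 back 3.124110971072124
[685.1 309.7]
[694.6 145.1]
[396.  129.6]
[387.5 297.4]
sc ctr [540.79560246 220.45744877] 2.983890778844743 2.361555789717378
pivots [ 513.9 -131. ] [ 464.8 -121.4]
fixed pad root/tip [529.8 -87.4] [543.7 -32.5] mov [468.3 -70.9] [484.4 -18. ]
heel [ 472. -336.] [ 413.7 -324.1]
front block [ 501.1 -209.9] [ 439.1 -196.2]
bar outer face [ 495.1 -224.1] [ 480.5 -300. ] trig outer [ 433.7 -217.4] [ 423.8 -278.6]
chuck top ray [549.30498868 248.72343783  23.        ] [553.50867294 255.37733951  23.        ]
```

```bash
cat >> h.py <<'E'
def to(x=None,y=None,z=None,yaw=None):
    s=env.state();p=s["eef_pos"];ps=s["tcp_rot"][2]
    d=np.array([p[0] if x is None else x,p[1] if y is None else y,p[2] if z is None else z])-p
    tx=np.array([np.cos(ps),np.sin(ps)]);ty=np.array([np.sin(ps),-np.cos(ps)])
    tr=0 if yaw is None else -(((yaw-np.degrees(ps))+180)%360-180)
    print("pos",p.round(1),"yaw",np.degrees(ps).round(2),"rp",s["tcp_rot"][:2].round(3),"F",s["ft_force"].round(1),"M",s["moment"].round(2),"op",round(s["opening"],4),round(s["opening"]*95,2),"t",round(s["t"],2))
    print("tool delta/0.4m:",np.round([d[:2]@tx/400,d[:2]@ty/400,-d[2]/400],4),"turn/180:",round(tr/180,4),"deg",round(tr,1))
E
python3 -m pendant '[-0.118,-0.064,0,0,-1,-0.118,-0.064,0,0,-1,-0.118,-0.064,0,0,-1,-0.118,-0.064,0,0,-1,-0.118,-0.064,0,0,-1,-0.118,-0.064,0,0,-1,-0.118,-0.064,0,0,-1]'; python3 -c "
from h import *
to(460,-256,150,76.2)"
```

```text
t: 3.22
eef_pos: [479.4, 279.6, 214.8]
tcp_rot: [3.141, 0.0, 2.74]
ft_force: [-0.0, 0.9, 0.0]
opening: 1.001
pos [479.4 279.6 214.8] yaw 156.98 rp [3.141 0.   ] F [-0.   0.9  0. ] M [-0.03 -0.01  0.03] op 1.0012 95.11 t 3.23
tool delta/0.4m: [-0.479  -1.2514  0.1621] turn/180: 0.4488 deg 80.8
```

```bash
python3 -m pendant '[-0.048,-0.125,0,0,-1,-0.048,-0.125,0,0,-1,-0.048,-0.125,0,0,-1,-0.048,-0.125,0,0,-1,-0.048,-0.125,0,0,-1,-0.048,-0.125,0,0,-1,-0.048,-0.125,0,0,-1,-0.048,-0.125,0,0,-1,-0.048,-0.125,0,0,-1,-0.048,-0.125,0,0,-1]';  python3 -m pendant '[0,0,0.02,0.056,-1,0,0,0.02,0.056,-1,0,0,0.02,0.056,-1,0,0,0.02,0.056,-1,0,0,0.02,0.056,-1,0,0,0.02,0.056,-1,0,0,0.02,0.056,-1,0,0,0.02,0.056,-1]'; python3 - <<'E'
from h import *
im=env.read_camera("wrist");cv2.imwrite("pics/w1.png",im[:,:,::-1])
to(460,-256,90,76.2)
for th in ["reacher_grip","reacher","reacher_jaws","trigger","jaw_moving","jaw_fixed"]:
    print(th,[(round(d["confidence"],2),[round(float(v),1) for v in d["xyz"]]) for d in env.landmark_of(th,"wrist")[:2]])
E
```

```text
t: 4.47
eef_pos: [459.3, -256.0, 214.8]
tcp_rot: [3.142, 0.0, 2.74]
ft_force: [0.5, 1.2, -0.7]
opening: 1.002
t: 5.48
eef_pos: [459.6, -254.2, 150.4]
tcp_rot: [3.141, -0.0, 1.327]
ft_force: [-0.9, -1.1, 0.1]
opening: 0.996
pos [ 459.3 -254.   149.5] yaw 75.51 rp [-3.141 -0.   ] F [ 1.3  1.  -1.5] M [-0.08  0.09  0.01] op 0.9979 94.8 t 5.53
tool delta/0.4m: [-0.0045  0.0029  0.1489] turn/180: -0.0038 deg -0.7
reacher_grip []
reacher []
reacher_jaws []
trigger []
jaw_moving [(0.6, [468.7, -119.6, 18.6])]
jaw_fixed [(0.61, [512.3, -132.1, 19.8])]
```

View pics/w1.png

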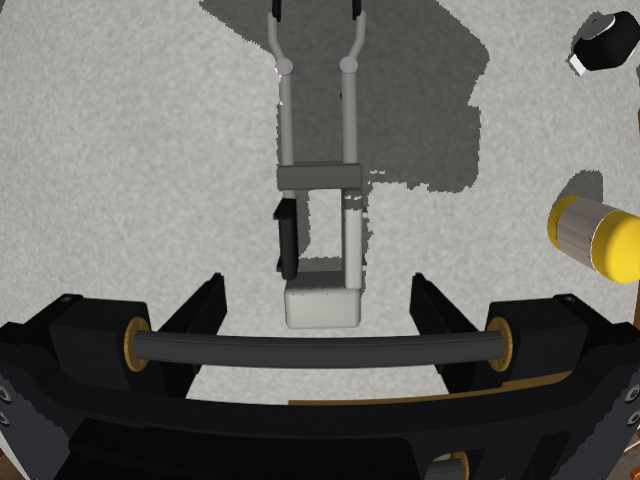

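The wrist view shows the reacher centred and upright in the frame: trigger at (288,240), bar at (353,240), jaw roots at (285,67) and (349,65). Now I refine the grip pose.

```bash
cat >> h.py <<'E'
def wray(u,v,z,s):
    m=env.camera_model("wrist");T=np.array(m["tool_from_camera"])
    dx,dy=u-m["cx"],v-m["cy"];r=np.hypot(dx,dy);th=r/m["fx"]
    dc=np.array([np.sin(th)*dx/r,np.sin(th)*dy/r,np.cos(th)])
    from scipy.spatial.transform import Rotation as Ro
    R=Ro.from_euler("xyz",s["tcp_rot"]).as_matrix()
    o=R@T[:3,3]+s["eef_pos"];d=R@T[:3,:3]@dc
    return (o+d*(z-o[2])/d[2])
E
python3 - <<'E'
from h import *
im=cv2.imread("pics/w1.png");cv2.imwrite("pics/w1c.png",cv2.resize(im[150:340,250:390],None,fx=4,fy=3.1 and 4)[:600*2][:760][:600])
s=env.state()
p=np.array([460,-256.]);a=np.radians(76.2);f=np.array([np.cos(a),np.sin(a)]);l=np.array([-f[1],f[0]])
for n,u,v,z in [("pivm",285,67,25),("pivf",349,65,25),("trg front",275,213,50),("trg back",277,270,50),("bar front",363,200,50),("bar back",361,285,50),("heel FL",287,292,50),("heel FR",360,289,50),("blk BL",278,189,50),("blk BR",361,187,50)]:
    w=wray(u,v,z,s)[:2];print(n,w.round(1),"rel",round((w-p)@f,1),round((w-p)@l,1))
E
```

```text
pivm [ 467.5 -118.7] rel 135.1 25.5
pivf [ 516.6 -128.9] rel 137.0 -24.6
trg front [ 434.9 -226.7] rel 22.4 31.4
trg back [ 424.2 -271.1] rel -23.2 31.1
bar front [ 501.  -232.5] rel 32.6 -34.2
bar back [ 485.8 -299.2] rel -35.8 -35.4
heel FL [ 426.9 -291.2] rel -42.1 23.7
heel FR [ 484.3 -302.5] rel -39.3 -34.7
blk BL [ 441.7 -209.7] rel 40.6 28.8
blk BR [ 501.6 -222.6] rel 42.4 -32.5
```

View pics/w1c.png

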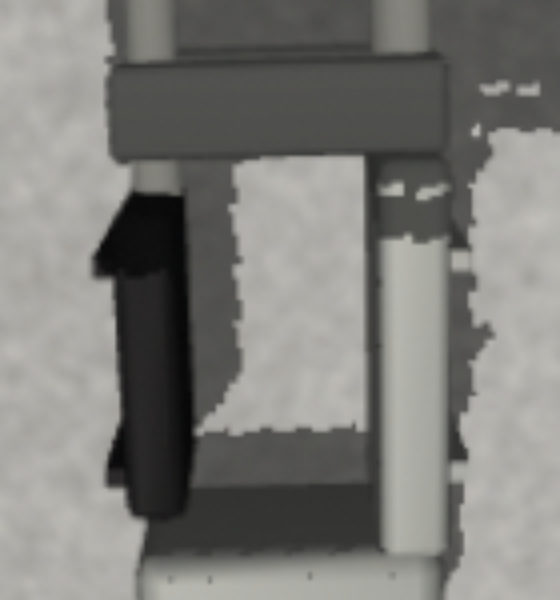

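```bash
python3 -m pendant '[-0.0045,0.003,0.1,-0.004,-1,0,0,0.1,0,-1,0,0,0.1,0,-1,0,0,0.045,0,-1,0,0,0,0,-1]'; python3 -c "
from h import *
to(460,-256,9,76.3)"
```

```text
t: 6.45
eef_pos: [460.0, -256.0, 11.8]
tcp_rot: [-3.14, -0.001, 1.346]
ft_force: [0.2, -0.8, -0.3]
opening: 1.0
pos [ 460.  -256.    11.8] yaw 77.13 rp [-3.14e+00 -1.00e-03] F [ 0.2 -0.8 -0.3] M [-0.04  0.04 -0.05] op 1.0003 95.03 t 6.45
tool delta/0.4m: [-0.0001  0.0001  0.007 ] turn/180: 0.0046 deg 0.8
```

```bash
python3 -m pendant '[0,0,0.007,0.004,-0.3,0,0,0,0,-0.3,0,0,0,0,-0.3,0,0,0,0,-0.3,0,0,0,0,-0.3,0,0,0,0,-0.3]'; python3 -m pendant '[0,0,0,0,-0.26,0,0,0,0,-0.26,0,0,0,0,-0.26]';python3 -m pendant '[0,0,0,0,-0.2,0,0,0,0,-0.2,0,0,0,0,-0.2]';python3 -c "
from h import *
for i in range(4): 
  env.read_camera('top');to(460,-256,9,76.3)"
```

```text
t: 7.2
eef_pos: [461.2, -256.6, 10.3]
tcp_rot: [3.139, 0.001, 1.332]
ft_force: [4.3, -0.3, 6.4]
opening: 0.654
t: 7.58
eef_pos: [461.2, -256.7, 10.3]
tcp_rot: [3.139, 0.001, 1.332]
ft_force: [4.7, -1.0, 5.9]
opening: 0.632
t: 7.95
eef_pos: [461.2, -256.7, 10.3]
tcp_rot: [3.139, 0.001, 1.332]
ft_force: [4.5, -0.8, 6.0]
opening: 0.601
pos [ 461.2 -256.7   10.3] yaw 76.35 rp [3.139e+00 1.000e-03] F [ 4.  -0.7  6.7] M [-0.15 -0.52  0.08] op 0.6011 57.1 t 8.0
tool delta/0.4m: [ 0.0011 -0.0033  0.0033] turn/180: 0.0003 deg 0.0
pos [ 461.2 -256.7   10.3] yaw 76.35 rp [3.139e+00 1.000e-03] F [ 4.8 -1.2  5.8] M [-0.2  -0.57  0.06] op 0.6044 57.41 t 8.05
tool delta/0.4m: [ 0.001  -0.0034  0.0033] turn/180: 0.0003 deg 0.0
pos [ 461.2 -256.7   10.3] yaw 76.35 rp [3.139e+00 1.000e-03] F [ 4.2 -1.3  6.3] M [-0.19 -0.52  0.06] op 0.6003 57.03 t 8.1
tool delta/0.4m: [ 0.0011 -0.0034  0.0033] turn/180: 0.0003 deg 0.0
pos [ 461.2 -256.7   10.3] yaw 76.35 rp [3.139e+00 1.000e-03] F [ 4.1 -1.   6. ] M [-0.15 -0.55  0.05] op 0.6004 57.04 t 8.15
tool delta/0.4m: [ 0.0011 -0.0034  0.0034] turn/180: 0.0003 deg 0.0
```

```bash
python3 -m pendant '[0,0,-0.004,0,-1,0,0,0,0,-1,0,0,0,0,-1,0,0,0,0,-1,0,0,-0.136,0,-1,0.13,0,0,0,-1,0.13,0,0,0,-1,0,0,0,0,-1,0,0,0,0,-1]'; python3 - <<'E'
from h import *
s=env.state();im=env.read_camera("wrist");cv2.imwrite("pics/w2.png",im[:,:,::-1]);to()
import pickle;pickle.dump(s,open("w2.pkl","wb"))
E
```

```text
t: 9.28
eef_pos: [485.0, -155.3, 65.8]
tcp_rot: [3.141, 0.0, 1.333]
ft_force: [0.1, 0.9, -0.5]
opening: 1.001
pos [ 484.9 -155.8   65.8] yaw 76.32 rp [3.141 0.   ] F [-0.5  0.3 -0.3] M [-0.14  0.14 -0.02] op 1.0007 95.06 t 9.32
tool delta/0.4m: [ 0.  0. -0.] turn/180: 0.0 deg 0
```

View pics/w2.png

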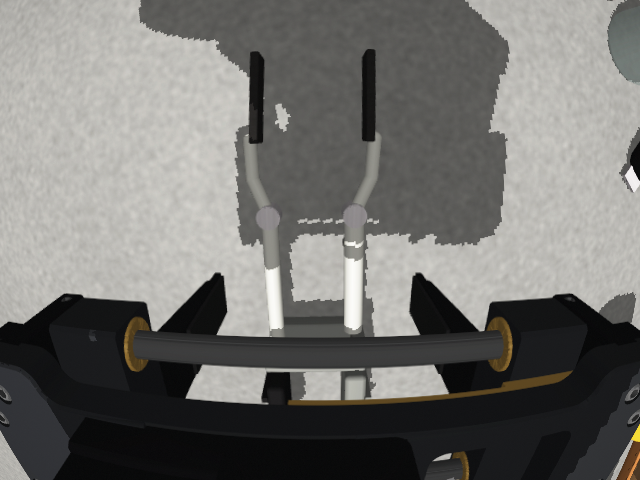

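The pads show clearly: moving pad at columns ~250-264, fixed pad ~362-375, rows 50-142.

```bash
python3 - <<'E'
from h import *
import pickle
im=cv2.imread("pics/w2.png");c=im[40:150,235:390].astype(float);c=np.clip(c*2.2+10,0,255).astype(np.uint8)
cv2.imwrite("pics/w2c.png",cv2.resize(c,None,fx=5,fy=5,interpolation=cv2.INTER_NEAREST))
g=im.mean(2)
for v in (60,80,95,110,130): print(v,"L",g[v,246:272].astype(int).tolist(),"R",g[v,356:382].astype(int).tolist())
E
```

```text
60 L [92, 92, 91, 75, 38, 20, 22, 21, 22, 21, 20, 20, 17, 14, 13, 12, 13, 13, 61, 87, 89, 90, 89, 89, 88, 87] R [93, 93, 91, 91, 90, 74, 39, 13, 13, 14, 16, 19, 21, 20, 21, 21, 21, 22, 21, 54, 81, 88, 89, 91, 92, 93]
80 L [195, 197, 198, 118, 35, 22, 22, 21, 22, 22, 20, 20, 15, 13, 13, 13, 13, 26, 77, 88, 88, 89, 90, 90, 91, 92] R [87, 88, 89, 92, 93, 94, 41, 14, 12, 13, 16, 19, 20, 21, 22, 21, 20, 21, 20, 57, 85, 92, 93, 93, 94, 94]
95 L [199, 201, 177, 102, 21, 21, 21, 21, 20, 21, 21, 17, 15, 14, 12, 13, 13, 58, 96, 97, 97, 98, 97, 97, 96, 96] R [86, 86, 85, 84, 84, 75, 38, 13, 14, 13, 14, 19, 20, 21, 21, 20, 21, 21, 22, 55, 98, 97, 97, 96, 94, 94]
110 L [200, 201, 180, 66, 41, 41, 42, 41, 36, 37, 36, 28, 13, 14, 12, 13, 12, 51, 96, 99, 99, 99, 98, 97, 96, 95] R [92, 91, 92, 90, 90, 90, 36, 13, 14, 14, 16, 20, 21, 21, 22, 22, 21, 21, 21, 59, 91, 90, 90, 90, 90, 89]
130 L [98, 97, 95, 40, 42, 41, 42, 42, 44, 43, 35, 20, 14, 13, 13, 13, 25, 75, 96, 98, 99, 99, 100, 98, 97, 97] R [89, 88, 89, 89, 89, 73, 25, 13, 13, 13, 14, 20, 21, 21, 22, 22, 21, 20, 20, 77, 88, 89, 89, 90, 92, 92]
```

View pics/w2c.png

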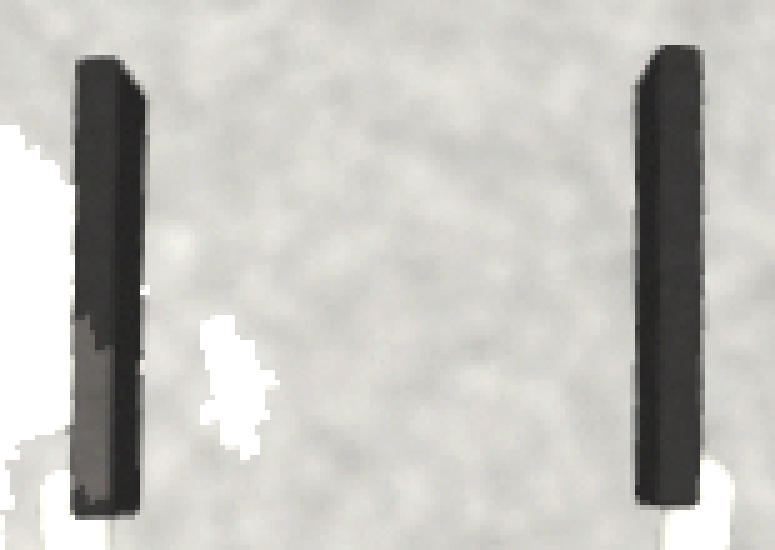

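```bash
python3 - <<'E'
from h import *
import pickle
s=pickle.load(open("w2.pkl","rb"));s["tcp_rot"]=np.array([np.pi,0,np.radians(76.34)])
p=np.array([460,-256.])
a=np.radians(76.34);f=np.array([np.cos(a),np.sin(a)]);l=np.array([-f[1],f[0]])
for v,Lt,Rt,Lb,Rb in [(60,257.9,366.4,263.8,361.7),(80,257.7,366.4,263,361.9),(95,257,366.6,262.9,361.7),(110,256.7,366.2,262.9,361.9),(130,255.9,366.4,262.1,361.6)]:
    o=[]
    for (u,z) in [(Lt,33),(Rt,33),(Lb,11),(Rb,11)]:
        w=wray(u,v,z,s)[:2]-p;o.append((w@f,w@l))
    print(v,"z33 gap",round(o[0][1]-o[1][1],1),"L",round(o[0][1],1),"R",round(o[1][1],1),"x",round(o[0][0]),"| z11 gap",round(o[2][1]-o[3][1],1),round(o[2][1],1),round(o[3][1],1),round(o[2][0]))
for n,u,v in [("pivm",267,217),("pivf",355,217)]:
  for z in (22,28): w=wray(u,v,z,s)[:2]-p;print(n,z,round(w@f,1),round(w@l,1))
E
```

```text
60 z33 gap 58.5 L 30.5 R -28.1 x 225 | z11 gap 58.5 30.3 -28.1 229
80 z33 gap 58.6 L 30.5 R -28.1 x 214 | z11 gap 59.0 30.8 -28.2 217
95 z33 gap 59.1 L 30.9 R -28.2 x 205 | z11 gap 59.0 30.9 -28.1 208
110 z33 gap 59.2 L 31.2 R -28.0 x 197 | z11 gap 59.2 30.9 -28.3 198
130 z33 gap 59.9 L 31.7 R -28.2 x 186 | z11 gap 59.7 31.6 -28.2 186
pivm 22 134.7 28.3
pivm 28 136.1 27.5
pivf 22 134.6 -23.9
pivf 28 136.0 -23.3
```

```bash
python3 -m pendant '[-0.13,0,0,0,-1,-0.127,0,0,0,-1,0,0,0.07,0,-1,0,0,0.066,0,-1,0,0,0,0,-1,0,0,0,0,-0.22,0,0,0,0,-0.22,0,0,0,0,-0.22,0,0,0,0,-0.22,0,0,0,0,-0.22]'; python3 -c "
from h import *
to()
for i in range(3):
  env.read_camera('top')
to(570,-120,None,92.7)"
```

```text
t: 10.58
eef_pos: [461.5, -255.4, 12.0]
tcp_rot: [3.139, 0.001, 1.333]
ft_force: [4.6, -0.9, 5.6]
opening: 0.616
pos [ 461.5 -255.4   12. ] yaw 76.35 rp [3.139e+00 1.000e-03] F [ 4.6 -0.9  5.6] M [-0.01 -0.52  0.01] op 0.6163 58.55 t 10.57
tool delta/0.4m: [ 0.  0. -0.] turn/180: 0.0 deg 0
pos [ 461.6 -255.5   12. ] yaw 76.35 rp [3.139e+00 1.000e-03] F [5.  0.4 4.8] M [-0.01 -0.6   0.02] op 0.613 58.23 t 10.72
tool delta/0.4m: [ 0.3931  0.1835 -0.    ] turn/180: -0.0908 deg -16.4
```

```bash
python3 -m pendant '[0,0,-0.004,0,-0.22,0.0393,0.0184,0,0,-0.22,0.0393,0.0184,0,0,-0.22,0.0393,0.0184,0,0,-0.22,0.0393,0.0184,0,0,-0.22]'; python3 -c "
from h import *
to()"; python3 -m pendant '[0.0393,0.0184,0,0,-0.22,0.0393,0.0184,0,0,-0.22,0.0393,0.0184,0,0,-0.22,0.0393,0.0184,0,0,-0.22,0,0,0,-0.0227,-0.22,0,0,0,-0.0227,-0.22,0,0,0,-0.0227,-0.22,0,0,0,-0.0227,-0.22,0,0,0,0,-0.22]'
python3 - <<'E'
from h import *
to(570,-120,None,92.7)
for c in ["scene","top"]:
    im=env.read_camera(c);cv2.imwrite(f"pics/{c}3.png",im[:,:,::-1])
    for th in ["reacher_grip","reacher_jaws","chuck_center"]:
        print(c,th,[(round(d["confidence"],2),[round(float(v),1) for v in d["xyz"]]) for d in env.landmark_of(th,c)[:2]])
to()
E
```

```text
t: 11.35
eef_pos: [504.9, -199.5, 12.9]
tcp_rot: [-3.141, -0.0, 1.333]
ft_force: [0.5, 0.5, -2.6]
opening: 0.609
pos [ 504.9 -199.5   12.9] yaw 76.38 rp [-3.141 -0.   ] F [ 0.5  0.5 -2.6] M [-0.07  0.    0.03] op 0.6091 57.87 t 11.35
tool delta/0.4m: [ 0.  0. -0.] turn/180: 0.0 deg 0
t: 12.48
eef_pos: [547.8, -146.4, 13.0]
tcp_rot: [3.142, -0.0, 1.617]
ft_force: [0.6, -0.6, -3.4]
opening: 0.615
pos [ 547.8 -146.4   13. ] yaw 92.66 rp [ 3.142 -0.   ] F [ 0.6 -0.6 -3.4] M [-0.1  -0.01  0.01] op 0.615 58.42 t 12.47
tool delta/0.4m: [ 0.0633  0.0584 -0.    ] turn/180: -0.0002 deg -0.0
scene reacher_grip [(0.92, [541.2, -149.0, 29.2])]
scene reacher_jaws [(0.76, [532.1, 58.1, 23.3]), (0.62, [550.4, 250.4, 29.1])]
scene chuck_center [(0.74, [546.7, -151.0, 1.2]), (0.57, [550.8, 247.8, 26.0])]
top reacher_grip []
top reacher_jaws []
top chuck_center [(0.48, [551.3, 247.1, 24.1]), (0.44, [541.9, 216.5, -2.1])]
pos [ 547.6 -146.7   13. ] yaw 92.66 rp [ 3.141 -0.   ] F [ 0.4  0.2 -4. ] M [-0.12  0.07  0.01] op 0.6139 58.32 t 12.88
tool delta/0.4m: [ 0.  0. -0.] turn/180: 0.0 deg 0
```

View pics/top3.png

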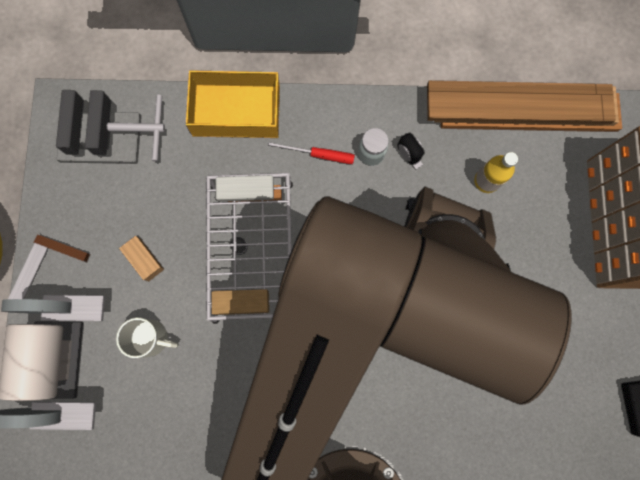

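View pics/scene3.png

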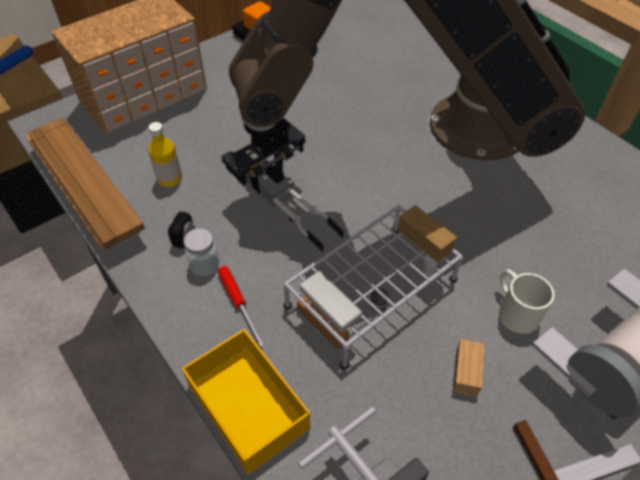

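```bash
python3 - <<'E'
from h import *
im=cv2.imread("pics/scene3.png");cv2.imwrite("pics/s3c.png",cv2.resize(im[170:330,260:420],None,fx=3.7,fy=3.7,interpolation=cv2.INTER_CUBIC))
E
```

```text
(no output)
```

View pics/s3c.png

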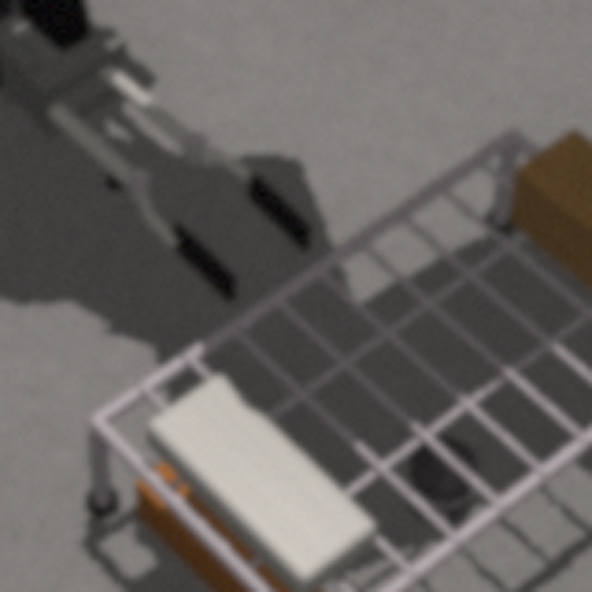

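```bash
python3 - <<'E'
from h import *
R=lambda u,v,z: ray("scene",260+u/3.7,170+v/3.7,z)[:2]
p=np.array([547.7,-146.5]);a=np.radians(92.66);f=np.array([np.cos(a),np.sin(a)]);l=np.array([-f[1],f[0]])
for n,u,v in [("fix root",182,234),("fix tip",236,287),("mov root",258,182),("mov tip",307,236)]:
    w=R(u,v,29)-p;print(n,(w@f).round(1),(w@l).round(1))
print("chuck",R(443,468,25))
for z in (22,):print(proj("scene",[550.5,249,47]),proj("scene",[550.5,249,0]))
E
```

```text
fix root 187.5 -27.7
fix tip 236.5 -28.7
mov root 186.0 30.9
mov tip 234.6 26.1
chuck [549.77667307 250.91545131]
[379.71526947 289.86235197] [377.8156866  302.79616906]
```

```bash
python3 -m pendant '[0,0.027,0.002,0,-0.22,0,0.027,0,0,-0.22,0.05,0,0,0,-0.22,0.05,0,0,0,-0.22,0.05,0,0,0,-0.22,0.05,0,0,0,-0.22,0.05,0,0,0,-0.22,0.05,0,0,0,-0.22,0,0,0,0,-0.22]'; python3 - <<'E'
from h import *
to(560.5,45.2,None,92.7)
im=env.read_camera("scene");cv2.imwrite(f"pics/s4.png",im[:,:,::-1])
cv2.imwrite("pics/s4c.png",cv2.resize(im[190:350,270:430,::-1],None,fx=3.7,fy=3.7,interpolation=cv2.INTER_CUBIC))
im=env.read_camera("wrist");cv2.imwrite(f"pics/w4.png",im[:,:,::-1])
E
```

```text
t: 14.0
eef_pos: [563.4, -24.2, 12.3]
tcp_rot: [-3.141, -0.0, 1.62]
ft_force: [0.3, 0.3, -3.1]
opening: 0.612
pos [563.4 -24.2  12.3] yaw 92.79 rp [-3.141 -0.   ] F [ 0.3  0.3 -3.1] M [-0.04  0.06  0.02] op 0.6116 58.1 t 14.0
tool delta/0.4m: [ 0.1736  0.0013 -0.    ] turn/180: 0.0005 deg 0.1
```

View pics/s4c.png

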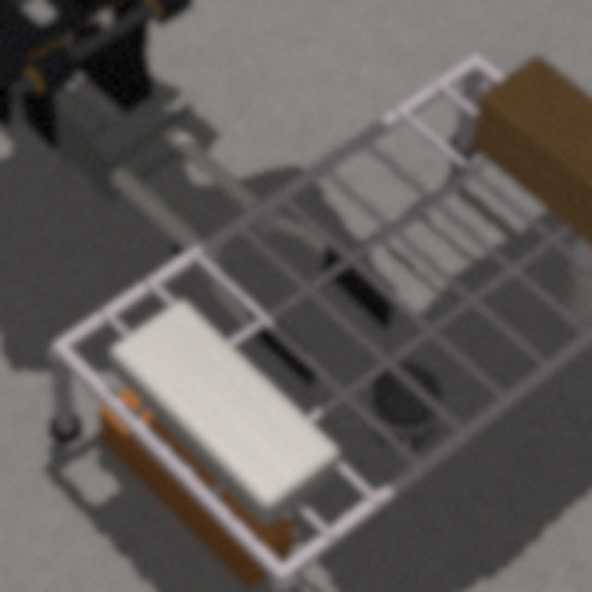

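View pics/w4.png

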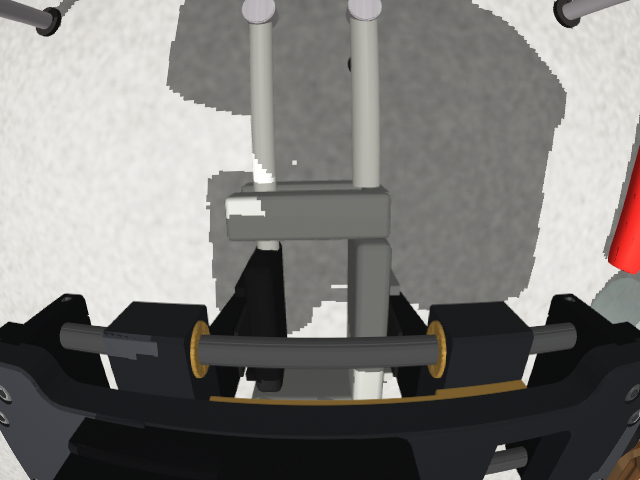

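```bash
python3 - <<'E'
from h import *
R=lambda u,v,z: ray("scene",270+u/3.7,190+v/3.7,z)[:2]
p=np.array([563.4,-24.2]);a=np.radians(92.7);f=np.array([np.cos(a),np.sin(a)]);l=np.array([-f[1],f[0]])
for n,u,v,z in [("fix root",262,332,29),("fix tip",312,380,29),("mov root",328,256,29),("mov tip",388,320,29),("chuck top",407,388,38),("chuck top",407,388,30)]:
    w=R(u,v,z)-p;print(n,(w@f).round(1),(w@l).round(1))
for z in (47,0):
    for dx in (-18,18):print(((proj("scene",[550.5+dx,249,z])-[270,190])*3.7).round(0))
E
```

```text
fix root 198.5 -33.6
fix tip 238.7 -33.5
mov root 183.8 27.9
mov tip 236.4 23.9
chuck top 278.4 -2.9
chuck top 275.1 1.1
[432. 352.]
[380. 387.]
[424. 400.]
[373. 435.]
```

```bash
python3 -m pendant '[0.029,0,0,0,-0.22,0.029,0,0,0,-0.22,0.029,0,0,0,-0.22,0.029,0,0,0,-0.22]'; python3 -m pendant '[0.029,0,0,0,-0.22,0.029,0,0,0,-0.22,0,0,0,0,-0.22]'; python3 - <<'E'
from h import *
to(560.5,45.2,None,92.7)
im=env.read_camera("scene")
cv2.imwrite("pics/s5c.png",cv2.resize(im[190:350,270:430,::-1],None,fx=3.7,fy=3.7,interpolation=cv2.INTER_CUBIC))
im=env.read_camera("wrist");cv2.imwrite(f"pics/w5.png",im[:,:,::-1])
print([(round(d["confidence"],2),[round(float(v),1) for v in d["xyz"]]) for d in env.landmark_of("chuck_center","scene")[:2]])
to()
E
```

```text
t: 14.6
eef_pos: [561.3, 21.4, 12.2]
tcp_rot: [3.142, -0.0, 1.618]
ft_force: [-0.3, 0.3, -3.2]
opening: 0.611
t: 14.98
eef_pos: [560.1, 44.6, 12.2]
tcp_rot: [3.142, -0.0, 1.619]
ft_force: [0.8, -0.3, -2.9]
opening: 0.612
pos [560.1  44.6  12.2] yaw 92.75 rp [ 3.142 -0.   ] F [ 0.8 -0.3 -2.9] M [-0.13  0.05  0.02] op 0.6118 58.12 t 14.97
tool delta/0.4m: [ 0.0016  0.001  -0.    ] turn/180: 0.0003 deg 0.0
[(0.75, [549.9, 248.0, 26.5]), (0.2, [518.0, 454.2, 1.6])]
pos [560.3  43.5  12.2] yaw 92.68 rp [ 3.142 -0.   ] F [-0.1 -0.3 -2.9] M [-0.07  0.04  0.03] op 0.6141 58.34 t 15.12
tool delta/0.4m: [ 0.  0. -0.] turn/180: 0.0 deg 0
```

View pics/s5c.png

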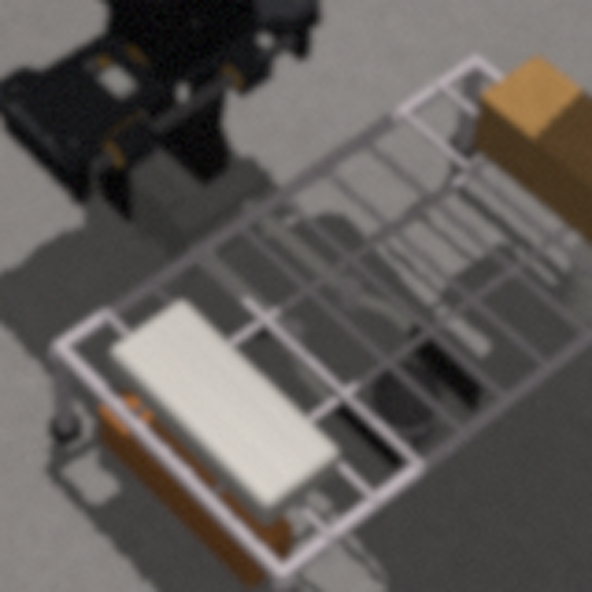

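View pics/w5.png

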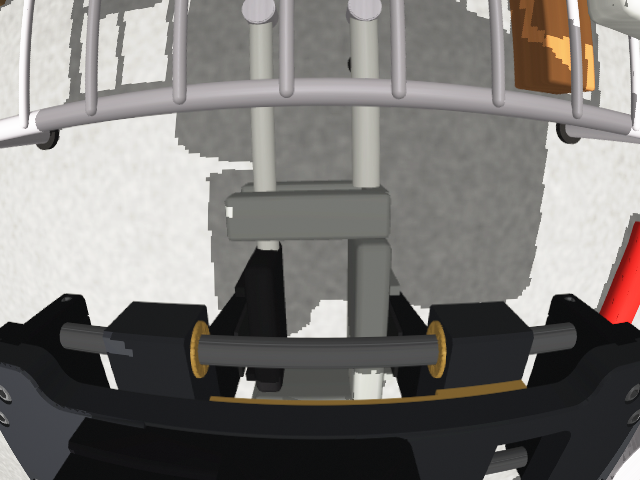

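```bash
python3 -m pendant '[0,0,0,0,-0.13,0,0,0,0,-0.05,0,0,0,0,-0.05,0,0,0,0,-0.05]';  python3 -m pendant '[0,0,0,0,0.0,0,0,0,0,0.04,0,0,0,0,0.04,0,0,0,0,0.04]'; python3 - <<'E'
from h import *
to()
im=env.read_camera("wrist");cv2.imwrite(f"pics/w6.png",im[:,:,::-1])
to()
E
```

```text
t: 15.62
eef_pos: [560.2, 43.6, 12.2]
tcp_rot: [3.142, -0.0, 1.617]
ft_force: [0.1, 0.4, -2.6]
opening: 0.528
t: 16.12
eef_pos: [560.3, 43.7, 12.3]
tcp_rot: [3.141, -0.0, 1.618]
ft_force: [1.2, 0.3, -4.0]
opening: 0.477
pos [560.3  43.7  12.3] yaw 92.68 rp [ 3.141 -0.   ] F [ 1.2  0.3 -4. ] M [-0.07 -0.04 -0.08] op 0.4765 45.27 t 16.12
tool delta/0.4m: [ 0.  0. -0.] turn/180: 0.0 deg 0
pos [560.3  43.7  12.2] yaw 92.68 rp [ 3.141 -0.   ] F [ 1.3  0.3 -3.1] M [-0.08  0.   -0.09] op 0.4844 46.02 t 16.18
tool delta/0.4m: [ 0.  0. -0.] turn/180: 0.0 deg 0
```

View pics/w6.png

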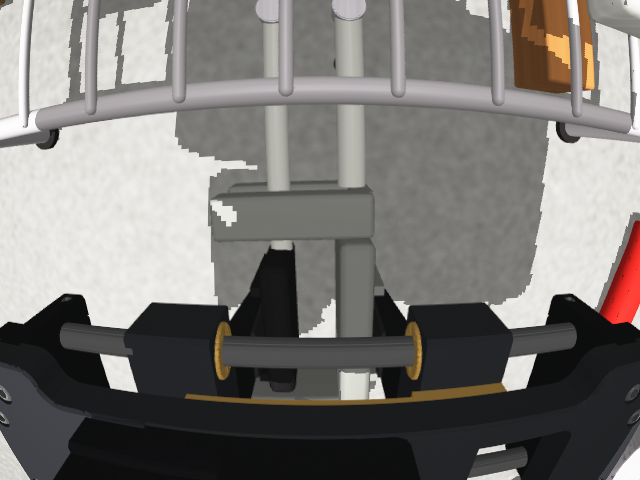

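```bash
for i in 1; do python3 -m pendant '[0,0,0,0,0.06,0,0,0,0,0.06]'; python3 -c "
from h import *
to()"; python3 -m pendant '[0,0,0,0,0.08,0,0,0,0,0.08]'; python3 -c "
from h import *
to()"; python3 -m pendant '[0,0,0,0,0.10,0,0,0,0,0.10]'; python3 -c "
from h import *
to()";  done
```

```text
t: 16.42
eef_pos: [560.3, 43.7, 12.2]
tcp_rot: [3.141, -0.0, 1.617]
ft_force: [0.8, 0.0, -2.9]
opening: 0.473
pos [560.3  43.7  12.2] yaw 92.68 rp [ 3.141 -0.   ] F [ 0.8  0.  -2.9] M [-0.03 -0.09 -0.18] op 0.4728 44.91 t 16.43
tool delta/0.4m: [ 0.  0. -0.] turn/180: 0.0 deg 0
t: 16.68
eef_pos: [560.3, 43.7, 12.2]
tcp_rot: [3.141, -0.0, 1.618]
ft_force: [-0.1, 0.2, -2.9]
opening: 0.461
pos [560.3  43.7  12.2] yaw 92.68 rp [ 3.141 -0.   ] F [-0.1  0.2 -2.9] M [-0.01 -0.15 -0.19] op 0.4614 43.83 t 16.68
tool delta/0.4m: [ 0.  0. -0.] turn/180: 0.0 deg 0
t: 16.92
eef_pos: [560.2, 43.7, 12.2]
tcp_rot: [-3.142, -0.0, 1.618]
ft_force: [0.1, 0.0, -3.4]
opening: 0.452
pos [560.2  43.7  12.2] yaw 92.68 rp [-3.142 -0.   ] F [ 0.1  0.  -3.4] M [-0.07 -0.11 -0.14] op 0.4525 42.99 t 16.93
tool delta/0.4m: [ 0.  0. -0.] turn/180: 0.0 deg 0
```

```bash
cat > avg.py <<'E'
from h import *
import sys
n=int(sys.argv[1]);A=[]
for i in range(n):
    env.read_camera("wrist");s=env.state();A.append([s["opening"]*95,*s["ft_force"],*s["moment"],*s["eef_pos"]])
A=np.array(A);m=A.mean(0);print("AVG op",m[0].round(3),"+-",(A[:,0].std()/n**.5).round(3),"F",m[1:4].round(2),"M",m[4:7].round(3),"p",m[7:].round(2),"t",round(s["t"],2))
E
python3 avg.py 12; python3 -m pendant '[0,0,0,0,0.11,0,0,0,0,0.12,0,0,0,0,0.12]'; python3 avg.py 12
```

```text
AVG op 42.819 +- 0.055 F [ 0.68  0.14 -3.48] M [-0.064 -0.11  -0.141] p [560.23  43.69  12.23] t 17.52
t: 17.9
eef_pos: [560.2, 43.7, 12.2]
tcp_rot: [-3.142, -0.0, 1.618]
ft_force: [0.8, 0.0, -3.5]
opening: 0.439
AVG op 41.966 +- 0.064 F [ 0.49 -0.1  -3.19] M [-0.128 -0.055 -0.09 ] p [560.22  43.69  12.23] t 18.5
```

```bash
python3 -m pendant '[0,0,0,0,0.13,0,0,0,0,0.14,0,0,0,0,0.14]'; python3 avg.py 14
```

```text
t: 18.88
eef_pos: [560.3, 43.7, 12.2]
tcp_rot: [3.142, -0.0, 1.618]
ft_force: [0.3, -0.2, -2.7]
opening: 0.432
AVG op 40.959 +- 0.028 F [ 0.55  0.08 -3.43] M [-0.095 -0.067 -0.099] p [560.24  43.7   12.24] t 19.57
```

```bash
python3 -m pendant '[-0.006,0,0,0,0.14,0,0,0,0,0.14]'; python3 avg.py 8; python3 -m pendant '[0,0,0,0,0.15,0,0,0,0,0.16,-0.006,0,0,0,0.16,0,0,0,0,0.16]'; python3 avg.py 8
```

```text
t: 19.82
eef_pos: [560.4, 41.1, 12.2]
tcp_rot: [-3.142, -0.0, 1.618]
ft_force: [-0.2, -0.1, -3.4]
opening: 0.429
AVG op 40.941 +- 0.067 F [ 0.19 -0.16 -3.19] M [-0.114 -0.062 -0.068] p [560.34  41.26  12.23] t 20.23
t: 20.72
eef_pos: [560.4, 38.8, 12.2]
tcp_rot: [-3.142, -0.0, 1.618]
ft_force: [1.0, 0.0, -2.5]
opening: 0.423
AVG op 40.07 +- 0.063 F [ 0.14 -0.57 -3.12] M [-0.183  0.018 -0.018] p [560.47  38.81  12.24] t 21.12
```

```bash
python3 -m pendant '[0,0,0,0,0.17,-0.006,0,0,0,0.17,0,0,0,0,0.17]'; python3 avg.py 10;  python3 - <<'E'
from h import *
im=env.read_camera("scene")
cv2.imwrite("pics/s7c.png",cv2.resize(im[190:350,270:430,::-1],None,fx=3.7,fy=3.7,interpolation=cv2.INTER_CUBIC))
print([(round(d["confidence"],2),[round(float(v),1) for v in d["xyz"]]) for d in env.landmark_of("chuck_center","scene")[:2]])
E
```

```text
t: 21.5
eef_pos: [560.5, 36.5, 12.2]
tcp_rot: [-3.141, -0.0, 1.618]
ft_force: [-0.7, 1.0, -3.5]
opening: 0.417
AVG op 39.531 +- 0.051 F [-0.12  0.61 -3.37] M [0.054 0.087 0.033] p [560.56  36.49  12.23] t 22.0
[(0.56, [551.4, 246.5, 28.4])]
```

View pics/s7c.png

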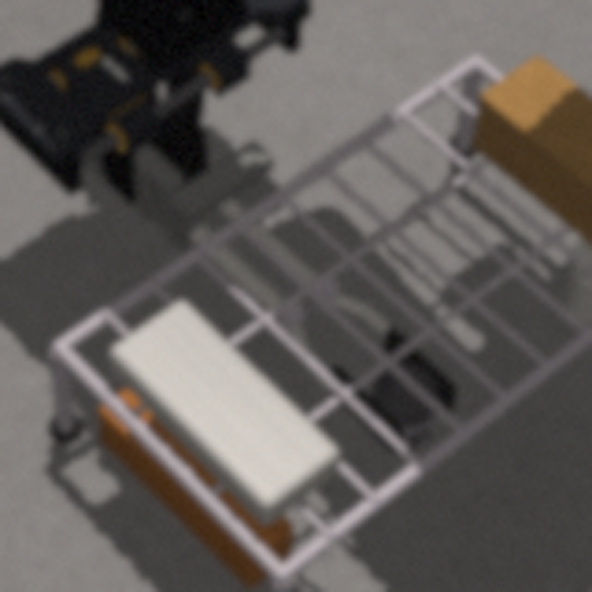

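```bash
python3 -m pendant '[0,0,0,0,0.18,-0.006,0,0,0,0.18,0,0,0,0,0.18]'; python3 avg.py 10; python3 -m pendant '[0,0,0,0,0.19,-0.006,0,0,0,0.19,0,0,0,0,0.19]'; python3 avg.py 10
```

```text
t: 22.48
eef_pos: [560.7, 34.0, 12.2]
tcp_rot: [3.142, -0.0, 1.618]
ft_force: [0.4, 1.7, -2.7]
opening: 0.41
AVG op 39.027 +- 0.048 F [-0.07 -0.23 -3.27] M [-0.067  0.075  0.057] p [560.71  34.01  12.24] t 22.98
t: 23.35
eef_pos: [560.8, 31.7, 12.2]
tcp_rot: [3.142, -0.0, 1.618]
ft_force: [0.4, 1.2, -3.2]
opening: 0.409
AVG op 38.535 +- 0.055 F [-0.27  0.83 -3.26] M [0.063 0.067 0.017] p [560.81  31.68  12.24] t 23.85
```

```bash
python3 - <<'E'
from h import *
im=env.read_camera("scene")
c=cv2.resize(im[190:350,270:430,::-1],None,fx=3.7,fy=3.7,interpolation=cv2.INTER_CUBIC);cv2.imwrite("pics/s8c.png",c)
A=[cv2.imread(f"pics/{n}.png")[330:470,330:490] for n in("s5c","s7c","s8c")]
cv2.imwrite("pics/cmp.png",np.clip(np.hstack([cv2.resize(a,None,fx=1.66,fy=1.66) for a in A]).astype(float)*2,0,255).astype(np.uint8))
print([(round(d["confidence"],2),[round(float(v),1) for v in d["xyz"]]) for d in env.landmark_of("chuck_center","scene")[:2]])
E
```

```text
[(0.8, [550.8, 241.8, 26.0]), (0.57, [776.8, -48.1, 1.3])]
```

View pics/cmp.png

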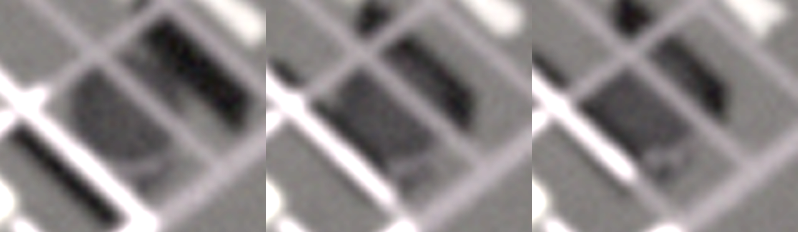

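```bash
python3 - <<'E'
from h import *
import pickle
s=pickle.load(open("w2.pkl","rb"));s["tcp_rot"]=np.array([np.pi,0,np.radians(76.34)])
a=np.radians(76.34);f=np.array([np.cos(a),np.sin(a)]);l=np.array([-f[1],f[0]]);p=np.array([460,-256.])
# crop coords: u=235+x/5-.4, v=40+y/5-.4
def W(x,y,z):
    w=wray(235+x/5-.5,40+y/5-.5,z,s)[:2]-p;return w@f,w@l
for n,x,y0,y1 in [("mov top",98,57,515),("fix top",682,45,502)]:
    A=W(x,y0,33);B=W(x,y1,33);print(n,A,B,"len",A[0]-B[0])
A=W(147,95,11);B=W(640,88,11);print("bottom tips",A,B)
print("pad thick top", W(75,250,33)[1]-W(118,250,33)[1], W(660,250,33)[1]-W(702,250,33)[1])
print("knob spacing", [wray(267.5,217,z,s)[:2]@l-wray(355,217,z,s)[:2]@l for z in (22,28,33)])
E
```

```text
mov top (np.float64(229.99946826998882), np.float64(32.36146790294198)) (np.float64(178.72992804697782), np.float64(32.640521983238486)) len 51.269540223011006
fix top (np.float64(231.05392299956588), np.float64(-30.805629857207016)) (np.float64(179.96737812957952), np.float64(-30.95556861772605)) len 51.08654486998637
bottom tips (np.float64(229.88201423621211), np.float64(30.082746969430218)) (np.float64(230.50695880723194), np.float64(-28.817676780958028))
pad thick top 4.736215225744299 4.586469715142297
knob spacing [np.float64(51.91555864945917), np.float64(50.459879715367094), np.float64(49.246813936956926)]
```

```bash
python3 -m pendant '[-0.008,0,0,0,0.19,-0.015,0,0,0,0.19,-0.02,0,0,0,0.19,-0.02,0,0,0,0.19,-0.02,0,0,0,0.19,-0.015,0,0,0,0.19,-0.008,0,0,0,0.19]'; python3 - <<'E'
from h import *
to()
im=env.read_camera("scene")
c=cv2.resize(im[170:330,250:410,::-1],None,fx=3.7,fy=3.7,interpolation=cv2.INTER_CUBIC);cv2.imwrite("pics/s9c.png",c)
print([(round(d["confidence"],2),[round(float(v),1) for v in d["xyz"]]) for d in env.landmark_of("chuck_center","scene")[:2]])
E
```

```text
t: 24.82
eef_pos: [562.8, -11.1, 12.2]
tcp_rot: [3.142, -0.0, 1.617]
ft_force: [0.1, 2.9, -4.1]
opening: 0.405
pos [562.8 -11.1  12.2] yaw 92.66 rp [ 3.142 -0.   ] F [ 0.1  2.9 -4.1] M [0.38 0.06 0.03] op 0.4053 38.51 t 24.82
tool delta/0.4m: [ 0.  0. -0.] turn/180: 0.0 deg 0
[(0.63, [555.6, 198.6, 27.8])]
```

View pics/s9c.png

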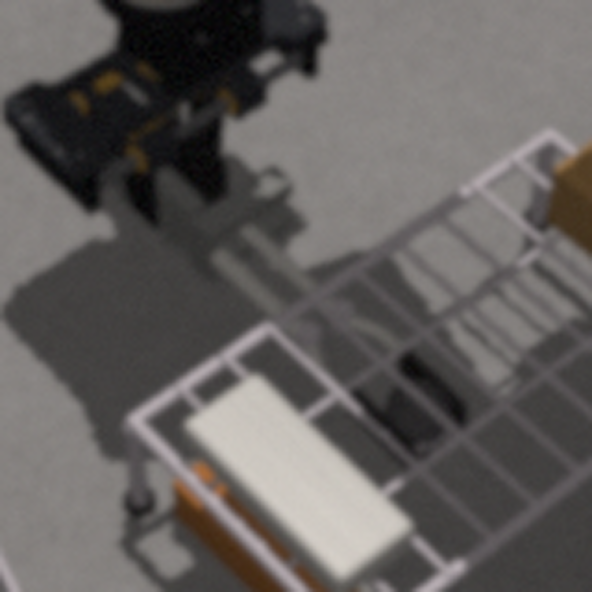

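```bash
python3 -m pendant '[-0.01,0,0,0,0.19,-0.02,0,0,0,0.19,-0.025,0,0,0,0.19,-0.025,0,0,0,0.19,-0.025,0,0,0,0.19,-0.025,0,0,0,0.19,-0.025,0,0,0,0.19,-0.025,0,0,0,0.19,-0.025,0,0,0,0.19,-0.02,0,0,0,0.19]'; python3 -m pendant '[-0.02,0,0,0,0.19,-0.025,0,0,0,0.19,-0.025,0,0,0,0.19,-0.025,0,0,0,0.19,-0.025,0,0,0,0.19,-0.025,0,0,0,0.19,-0.025,0,0,0,0.19,-0.025,0,0,0,0.19,-0.025,0,0,0,0.19,-0.015,0,0,0,0.19]';python3 - <<'E'
from h import *
to()
im=env.read_camera("scene")
cv2.imwrite("pics/s10.png",im[:,:,::-1])
c=cv2.resize(im[120:280,200:400,::-1],None,fx=3.7,fy=3.7,interpolation=cv2.INTER_CUBIC);cv2.imwrite("pics/s10c.png",c)
print([(round(d["confidence"],2),[round(float(v),1) for v in d["xyz"]]) for d in env.landmark_of("chuck_center","scene")[:2]])
E
```

```text
t: 26.18
eef_pos: [567.0, -101.2, 12.2]
tcp_rot: [-3.142, -0.0, 1.617]
ft_force: [-0.4, 2.1, -3.9]
opening: 0.409
t: 27.42
eef_pos: [571.4, -195.1, 12.2]
tcp_rot: [3.142, -0.0, 1.617]
ft_force: [0.2, 2.7, -3.5]
opening: 0.407
pos [ 571.4 -195.1   12.2] yaw 92.66 rp [ 3.142 -0.   ] F [ 0.2  2.7 -3.5] M [0.43 0.08 0.02] op 0.407 38.67 t 27.43
tool delta/0.4m: [ 0.  0. -0.] turn/180: 0.0 deg 0
[(0.72, [560.1, 15.1, 26.3])]
```

View pics/s10c.png

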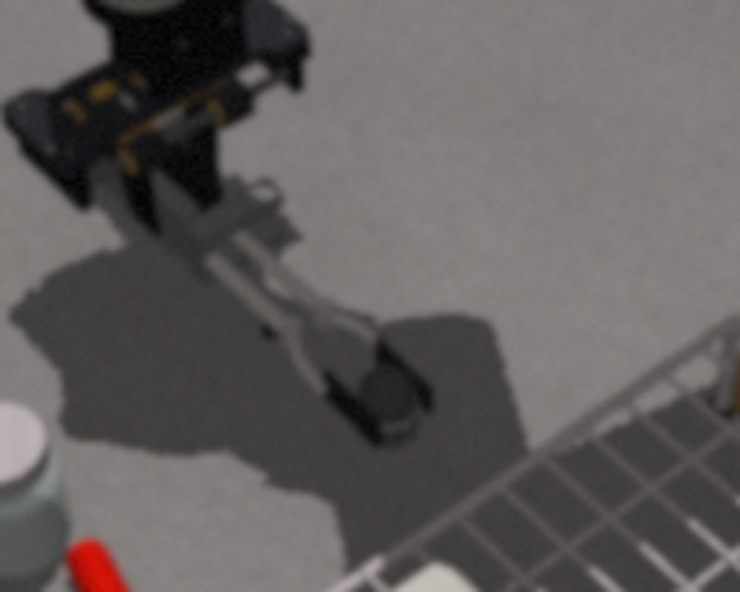

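```bash
python3 -m pendant '[-0.012,0,0,0,0.19,-0.014,0,0,0,0.19,0,0,0,0,0.19,0,0,0,0,0.19,0,0,0,0,0.12,0,0,0,0,0.05,0,0,0,0,-0.05,0,0,0,0,-0.15,0,0,0,0,-0.24,0,0,0,0,-0.24]';python3 - <<'E'
from h import *
to()
im=env.read_camera("scene")
c=cv2.resize(im[120:280,200:400,::-1],None,fx=3.7,fy=3.7,interpolation=cv2.INTER_CUBIC);cv2.imwrite("pics/s11c.png",c)
print([(round(d["confidence"],2),[round(float(v),1) for v in d["xyz"]]) for d in env.landmark_of("chuck_center","scene")[:2]])
E
```

```text
t: 28.78
eef_pos: [571.9, -204.8, 12.2]
tcp_rot: [3.142, -0.0, 1.618]
ft_force: [0.5, -0.1, -3.1]
opening: 0.618
pos [ 571.9 -204.8   12.2] yaw 92.69 rp [ 3.142 -0.   ] F [ 0.5 -0.1 -3.1] M [-0.08  0.02 -0.03] op 0.6183 58.74 t 28.77
tool delta/0.4m: [ 0.  0. -0.] turn/180: 0.0 deg 0
[(0.81, [561.1, 6.4, 26.3]), (0.64, [575.0, -203.5, -0.4])]
```

View pics/s11c.png

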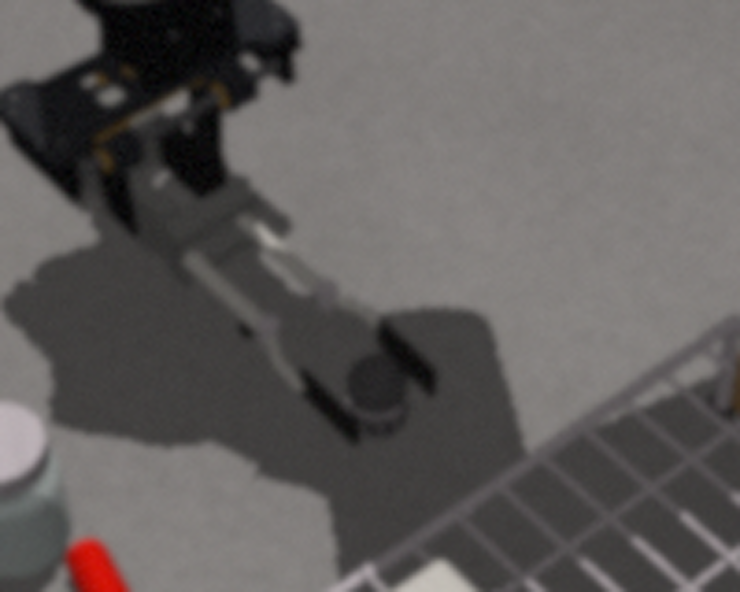

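```bash
python3 -m pendant '[-0.01,0,0,0,-0.24,-0.025,0,0,0,-0.24,-0.025,0,0,0,-0.24,-0.025,0,0,0,-0.24,-0.025,0,0,0,-0.24,-0.025,0,0,0,-0.24,-0.025,0,0,0,-0.24,-0.025,0,0,0,-0.24,-0.012,0,0.002,0,-0.24,0,0,0,0,-0.24]';python3 - <<'E'
from h import *
to()
im=env.read_camera("scene")
c=cv2.resize(im[90:250,180:380,::-1],None,fx=3.7,fy=3.7,interpolation=cv2.INTER_CUBIC);cv2.imwrite("pics/s12c.png",c)
for th in("chuck_center","reacher_jaws","reacher_grip"): print([(round(d["confidence"],2),[round(float(v),1) for v in d["xyz"]]) for d in env.landmark_of(th,"scene")[:2]])
E
```

```text
t: 30.12
eef_pos: [575.9, -284.2, 11.9]
tcp_rot: [3.141, 0.001, 1.617]
ft_force: [-1.0, -1.9, 2.5]
opening: 0.621
pos [ 575.9 -284.2   11.9] yaw 92.67 rp [3.141e+00 1.000e-03] F [-1.  -1.9  2.5] M [-0.43  0.23  0.01] op 0.6214 59.03 t 30.12
tool delta/0.4m: [ 0.  0. -0.] turn/180: 0.0 deg 0
[(0.51, [561.9, 8.8, 25.8])]
[(0.58, [563.1, -78.2, 24.6]), (0.45, [776.6, -47.9, 0.6])]
[(0.65, [572.8, -284.6, 25.2])]
```

View pics/s12c.png

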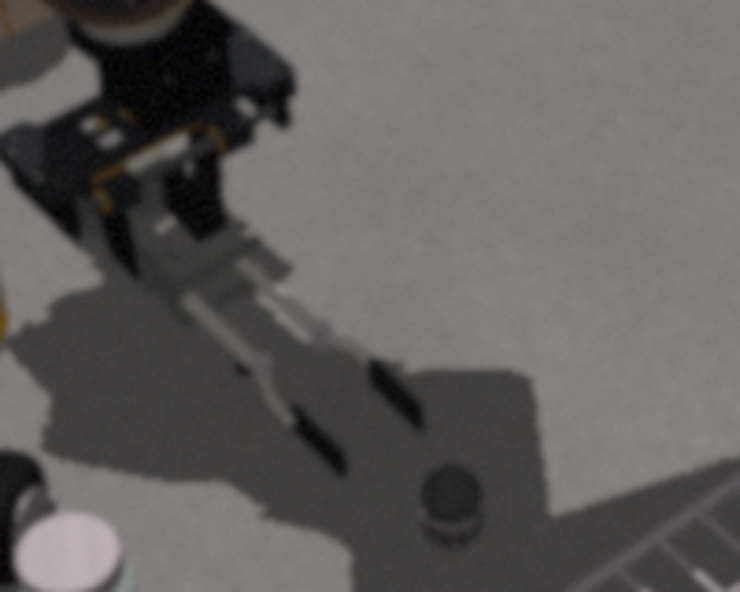

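```bash
python3 -m pendant '[0,0,-0.001,0,-0.3,0,0,0,0,-0.36,0,0,0,0,-0.5,0,0,0,0,-1,0,0,0,0,-1,0,0,0,0,-1,0,0,-0.05,0,-1,0,0,-0.1,0,-1,0,0,-0.12,0,-1,0,0,-0.1,0,-1]';python3 -m pendant '[0,0,0,0,-1,0,0,0,0,-1,0,0,0,0,-1,0,0,0,0,-1]';python3 - <<'E'
from h import *
to()
for c in("scene","wrist","top"):
    im=env.read_camera(c);cv2.imwrite(f"pics/{c}13.png",im[:,:,::-1])
    for th in("chuck","reacher_jaws","reacher_grip"): print(c,th,[(round(d["confidence"],2),[round(float(v),1) for v in d["xyz"]]) for d in env.landmark_of(th,c)[:2]])
E
```

```text
t: 31.58
eef_pos: [575.7, -283.6, 163.2]
tcp_rot: [3.14, 0.001, 1.618]
ft_force: [-0.2, 0.7, 0.3]
opening: 1.0
t: 32.08
eef_pos: [575.3, -283.4, 158.9]
tcp_rot: [-3.14, -0.001, 1.618]
ft_force: [0.3, -0.3, -0.6]
opening: 0.999
pos [ 575.3 -283.4  158.9] yaw 92.68 rp [-3.14e+00 -1.00e-03] F [ 0.3 -0.3 -0.6] M [-0.09  0.08  0.02] op 0.9991 94.92 t 32.08
tool delta/0.4m: [ 0.  0. -0.] turn/180: 0.0 deg 0
scene chuck [(0.69, [560.8, 8.9, 4.0])]
scene reacher_jaws [(0.62, [565.8, -76.5, 26.8]), (0.28, [341.8, 435.2, 2.2])]
scene reacher_grip [(0.62, [575.1, -282.9, 28.6])]
wrist chuck []
wrist reacher_jaws [(0.59, [718.0, -310.6, 1.3])]
wrist reacher_grip []
top chuck [(0.69, [560.0, 3.8, -0.2])]
top reacher_jaws [(0.68, [569.3, -80.3, 22.8])]
top reacher_grip [(0.88, [574.7, -286.3, 28.0])]
```

View pics/scene13.png

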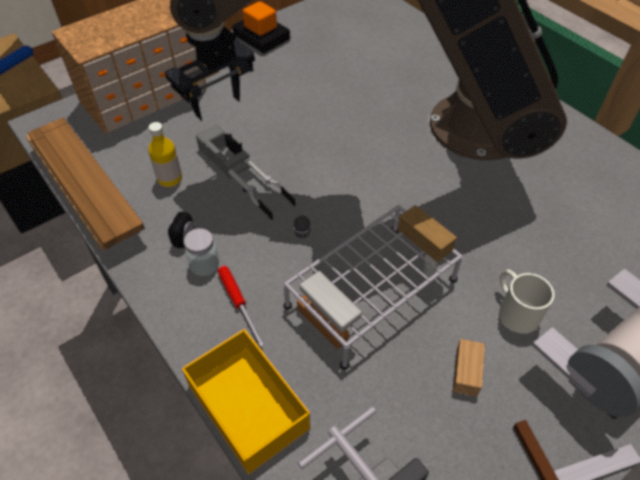

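View pics/wrist13.png

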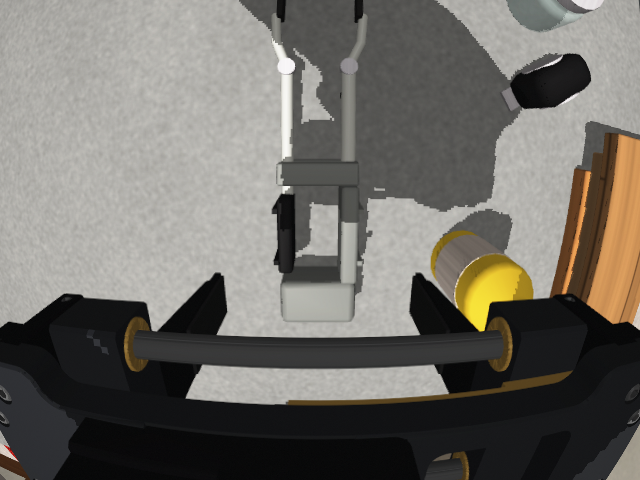

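```bash
python3 -c "
from cell import env
print(env.job_done(), env.state()['t'])"
```

```text
the job is handed in; nothing more can be done
the job is handed in; nothing more can be done
```

I drew the chuck out from under the rack with the reacher and handed the job in at about 32 s of the 67 s allowed; no verdict was reported.

**Pull:** I slid the open jaws in and squeezed in small steps, with short test pulls. At a trigger opening of about 38.5 mm the chuck followed the jaws. The drag was 2 to 3 N and it stayed upright all the way out.

**Last checks:**

| Check | Reading |
|---|---|
| Chuck position | standing at about (560, 6) mm, 213 mm in front of the rack's middle (limits 180 to 450 mm) |
| Jaw point to chuck axis | about 85 mm (needs 50 mm) |
| Reacher | lying on its heel and skid, released, the gripper about 150 mm above it |
| Bystanders | none looks moved in the final picture; I did not measure each one |

**Disagreement on clamping force:** the pad gap measured in the wrist picture put first contact at about 41 mm opening, but the feel put it near 39.7 mm. I trusted the feel, so the clamp was an estimated 5 to 6 N. By the picture's figure it would have been nearer 11 to 12 N, close to the 12 N limit. The opening readings were too stiff to show the force directly.

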